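# Sweep the loose parts into the parts pan

## Task

Clear the bench after the strip-down: sweep the loose gear, the ball bearing and the bolt along the bench top into the open-fronted sheet-metal parts pan, so that all three rest wholly inside it, behind its front lip, with the gear and the bearing lying flat. Push them with the fingertips or the outside of the fingers; do not pick any of them up. Leave the piston, the bearing cap and the spark plug where they are.

Things in the scene. Friction and masses are not known exactly. Their poses are not given: they have to be found in the camera images.
- pan: Plain grey sheet-metal pan fixed to the bench, open on top and at its -x side (the mouth). Inside 200 mm deep (its x -100 to +100 mm), 210 mm wide (y -105 to +105). Walls 4 mm thick, 31 mm high at +x and both sides. Floor 2 mm above the bench; a smooth sloping lip rises to it from x = -125 to -100 mm. Origin: centre of the inside, at bench height; x runs from mouth to back wall, z up.
- pan_mouth (a point): Middle of the mouth, on the inner edge of the lip, where the pan's floor begins (2 mm above the bench). Axes as the pan's.
- gear: Plain steel spur gear lying flat, 65 mm diameter over the teeth, teeth 14 mm high, with a hub 28 mm in diameter and 25 mm high; 0.3 kg. Origin at the centre of its underside, z up.
- bearing: Bright ball bearing lying flat, 52 mm diameter, 15 mm high, with a bore. Origin at the centre of its underside, z up.
- bolt: Steel hex bolt with a rusty nut lying on the bench, 66 mm long, 17 mm wide over the head and nut, 20 mm high; 0.06 kg. Its length lies along its y. Origin under its mid-length, on the bench as it lies at the start.
- bolt_mid (a point): Middle of the bolt's length, on its axis, 10 mm above the bench as it lies. Axes as the bolt's.
- bolt_end_a (a point): End of the bolt at its -y, on its axis, 33 mm from the middle.
- bolt_end_b (a point): End of the bolt at its +y, on its axis, 33 mm from the middle.
- piston: Bystander: grey engine piston standing upright, 68 x 71 mm, 60 mm high. Origin at the centre of its underside.
- cap: Bystander: cast bearing cap, an arch 68 mm long (its y), 22 mm thick (its x), 34 mm high. Origin at the centre of its underside.
- plug: Bystander: used spark plug lying on the bench, 84 mm long (its y), 21 mm wide, 18 mm high. Origin under its centre.

How it is judged:
By the outcome, as a careful person would: the job done as asked, in the order asked, and still so for the second after the job is handed in, with the robot touching nothing.
It also fails if it takes over 72 s, if anything falls off the work surface, if the arm or the gripper's body presses on something with over 40 N, if the wrist force passes 120 N, or if a joint passes its speed limit or range.

## Robot

A 6-joint arm with a two-finger parallel gripper is mounted at the origin on the work surface; the furniture and walls round the work are solid. World frame = base frame: x ahead of the robot, y to its left, z up, the work surface at z = 0. Lengths are in mm, angles in degrees, forces in N, time in s.
With the tool pointing down it reaches from about 300 to 775 mm from the base axis. Payload 14.6 kg.
Tool frame: the origin (TCP) lies midway between the tips of the shut fingers; the grasp point (between the pads) lies 19 mm behind it; z points along the fingers, y is the line along which they close (so a half turn about z gives the same grasp; the last joint's range is limited). The gripper opens to 94 mm and grips with 3 to 60 N. Pads are 16 mm wide; open, the fingers measure 119 mm over their backs; the gripper's body (75 mm by 177 mm) begins 78 mm behind the grasp point.
Start: joints at [61.73, 17.183, 87.147, -0, 75.671, -3.816], TCP at [227.674, 500.653, 205.446] pointing down, gripper open.
Joint ranges: [-173.82, 173.82], [-45.26, 126.66], [13.44, 144.39], [-59.66, 239.66], [0, 175.72], [-146.38, 146.38]. Speed limits (degrees/s): [127.2, 127.2, 147.25, 180, 180, 180].

## Interface

Orientations are given as a 3x3 rotation matrix whose columns are the frame's x, y, z axes.
In Python, from workcell import manip, camrig, workorder, read_state gives the robot as it stands (manip), with the cameras (camrig), the job (workorder) and the readings as plain functions.
- The arm moves only by the shell command python3 shift.py 'ROWS'. ROWS is a JSON list of rows, 1 to 10 of them, each an object with the fields r (a list: a rotation vector rx, ry, rz in units of 5 degrees), pos (a list: dx, dy, dz in units of 20 mm), finger_gap (the finger opening in mm); a field left out counts as zero (the opening has to be given); each row is the pose to reach, as a shift and turn from the pose commanded when the command began, along the tool's axes at that moment; what a row does not reach only later rows make up. A row lasts 1/10 s, in which the tool goes at most 50 mm and 8.59 degrees, less where a joint would pass 70% of its speed; a pose out of reach is approached as far as the arm can. The fingers move at their own pace and stop on an object; the grip force is fixed at half the most. Time passes only in rows, so rows that do not move let the fingers close. It prints the time, the measured TCP pose, the force, the opening and the grip force at its end. Input that does not fit is refused with a message, and nothing moves.
- read_state(): the state, without advancing time (a new reading comes with each control period).
- camrig.snapshot(name): name is "side" or "top" or "wrist"; returns a dict with "color" (384x512x3 uint8, red, green, blue), "camera_matrix" (3x3 intrinsics, pixels), "camera_from_world" (4x4, takes a point from world to camera coordinates); the wrist camera has in their place "tool_from_camera" (4x4, takes a point from camera to tool coordinates, whose origin is the TCP and whose axes are the flange's). Camera axes: x right, y down, z forward; pixel columns grow to the right and rows downward; lengths in mm; the calibration is good to about 2 mm. The wrist camera is an equidistant fisheye: a pixel r from the principal point sees the ray r / f radians off the axis. A picture is of the moment at which its call begins: read the wrist's pose just before it. There is no depth.
- workorder.job_done(): hands the job in; it is judged then, once.
The state is a dict: "time_s": time; "joint_pos": joint angles; "dq": joint speeds; "tau": joint torques, N m; "tool_pos": TCP position; "eef_rot": TCP orientation; "force": force on the tool from outside, world axes, zero at the start; "ft_torque": the same for the moment, N m; "gripper_width": finger opening in mm; "gripper_force": force on a finger pad.
Only numpy, scipy, OpenCV 4.12 (cv2) and the standard library are available. Lean on these libraries where they do the work, as an engineer would, in place of code of your own. Each camera call takes 0.05 s, during which the arm holds its last target. There are 200 camera calls.

## Working session

There is one attempt and no reset: what is moved stays moved. The work goes in short steps, Python scripts to look and compute and a shell command to move; the robot and the scene stay as the last step left them, time stands still between calls to the robot, and variables do not carry over. Pictures are saved under pics/ and viewed, at most 10 in all, crops included, and the job is handed in when it is done.

```bash
ls; mkdir -p pics
python3 - <<'E'
from workcell import manip, camrig, workorder, read_state
import cv2,numpy as np
s=read_state();print(s['tool_pos'],np.round(s['eef_rot'],3).tolist(),s['time_s'])
for n in ['side','top']:
    d=camrig.snapshot(n);cv2.imwrite(f'pics/{n}0.png',cv2.resize(d['color'][:,:,::-1],(800,600)))
    print(n,np.round(d['camera_matrix'],1).tolist(),np.round(d['camera_from_world'],3).tolist())
E
```

```text
pics
shift.py
workcell.py
[227.54626003 500.40797907 204.86355855] [[-0.91, 0.414, -0.001], [0.414, 0.91, -0.001], [0.0, -0.001, -1.0]] 0.0
side [[378.0, 0.0, 251.6], [0.0, 378.0, 194.4], [0.0, 0.0, 1.0]] [[0.831, -0.556, -0.002, -478.044], [-0.265, -0.393, -0.88, 190.383], [0.488, 0.732, -0.475, 639.222], [0.0, 0.0, 0.0, 1.0]]
top [[427.3, 0.0, 254.3], [0.0, 427.3, 190.9], [0.0, 0.0, 1.0]] [[-0.022, -1.0, 0.012, 0.486], [-0.999, 0.021, -0.043, 565.703], [0.043, -0.013, -0.999, 1155.142], [0.0, 0.0, 0.0, 1.0]]
```

View pics/top0.png

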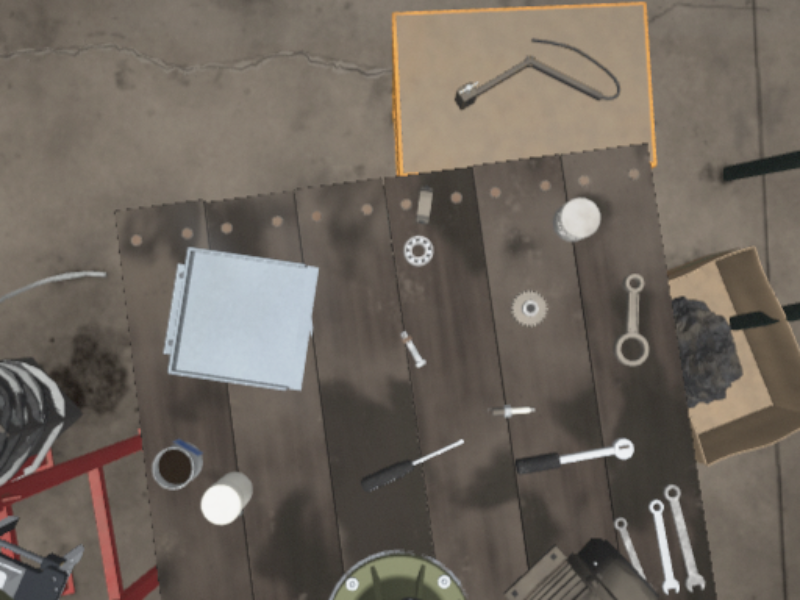

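View pics/side0.png

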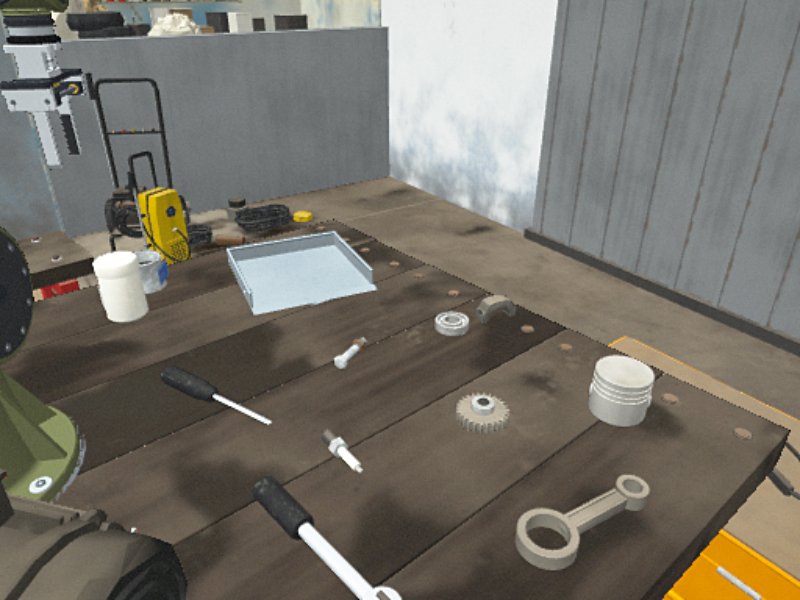

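The top view has the gear at (530,308), the bearing at (418,250), the bolt from (404,333) to (420,366) and the cap at (425,205). The plug is at (513,411) and the piston at (580,220). The pan spans about (172–318, 250–389), with its mouth on the right. The side view agrees: gear hub (484,404), bearing (452,322), bolt (350,352).

```bash
cat > h.py <<'E'
from workcell import manip, camrig, workorder, read_state
import cv2,numpy as np
def P(d): return d['camera_matrix']@d['camera_from_world'][:3]
def onz(d,uv,z):  # uv in 800x600 picture px
    p=P(d);u,v=np.array(uv)*.64
    A=np.array([p[0]-u*p[2],p[1]-v*p[2]])
    return np.linalg.solve(A[:,:2],-A[:,3]-A[:,2]*z)
def tri(d1,a,d2,b):
    X=cv2.triangulatePoints(P(d1),P(d2),np.array(a)*.64,np.array(b)*.64)
    return (X[:3]/X[3]).ravel()
E
python3 - <<'E'
from h import *
np.set_printoptions(precision=1,suppress=True)
t=camrig.snapshot('top');s=camrig.snapshot('side')
for n,a,b,z in [('gearhub',(530,308),(484,398),25),('bearing',(418.5,250),(452,318),15),('bolt',(413,349),(350,352),10),('bolt_nut',(404,333),(364,342),10),('bolthead',(421,366),(339,362),10),('plug',(513,411),(342,450),9),('cap',(425,205),(496,305),30),('piston',(581,218),(624,372),60),
  ('panBackTop',(190,250),(335,233),31),('panBackBot',(172,374),(230,248),31),('panFrontTop',(318,267),(371,267),31),('panFrontBot',(300,389),(251,291),31)]:
    print(n,tri(t,a,s,b),onz(t,a,z),onz(s,b,z))
c=t['color'][130:270,90:400][:,:,::-1]
cv2.imwrite('pics/crop.png',cv2.resize(c,None,fx=2.58,fy=2.58,interpolation=cv2.INTER_CUBIC))
E
```

```text
gearhub [ 544.2 -240.8   30.1] [ 543.3 -241. ] [ 550.6 -236.7]
bearing [649.3 -50.8  18.2] [649.2 -50.6] [653.7 -46.9]
bolt [476.5 -37.2  11.3] [476.4 -37.2] [477.4 -35.4]
bolt_nut [506.  -22.9  10.2] [504.7 -22.1] [507.9 -23.6]
bolthead [448.2 -51.2  12.7] [446.5 -50.5] [452.  -48.9]
plug [ 365.9 -208.7   13.9] [ 364.6 -209.2] [ 369.1 -204.3]
cap [727.4 -63.9  23.1] [725.6 -63. ] [719.3 -73.4]
piston [ 692.8 -324.8   59.2] [ 692.8 -324.7] [ 691.6 -325.4]
panBackTop [658.3 342.9  27.5] [655.4 343.1] [657.1 333.3]
panBackBot [447.8 373.   34.3] [443.7 375.5] [454.3 377.2]
panFrontTop [617.4 123.9  46.3] [621.6 123.9] [631.  154.1]
panFrontBot [412.6 157.   44.5] [413.3 158. ] [419.3 184.5]
```

View pics/crop.png

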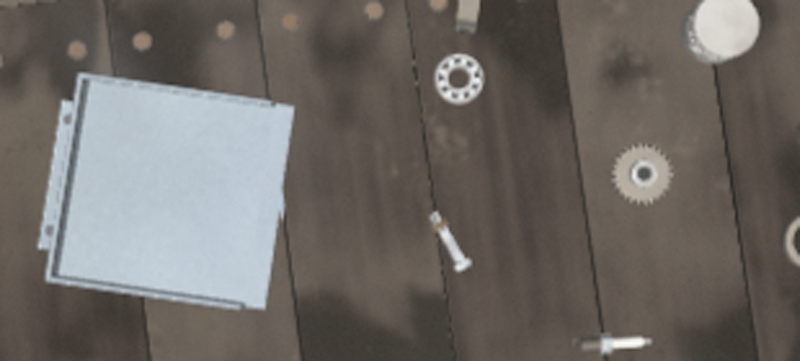

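The crop sharpens it: pan back-wall corners at crop (80,74) and (47,281), lip corners at (294,106) and (266,309). That puts the pan centre near (535,257), with its x axis about 9° off world y.

```bash
cat >> h.py <<'E'
c0=np.array([535.5,257.]);ex=np.array([.156,.988]);ey=np.array([-.988,.156])
def pan(xy): r=np.array(xy[:2])-c0; return np.round([r@ex,r@ey],1)
def go(x,y,z,yaw):
    s=read_state();R=np.array(s['eef_rot']);a=np.radians(yaw)
    T=np.array([[np.cos(a),np.sin(a),0],[np.sin(a),-np.cos(a),0],[0,0,-1.]])
    rv=np.degrees(cv2.Rodrigues(R.T@T)[0].ravel());d=R.T@(np.array([x,y,z])-s['tool_pos'])
    print('go',np.round(rv,2),np.round(d,1),'t',s['time_s'])
def locate(d,uv,z): w=onz(d,uv,z); print(np.round(w,1),pan(w))
E
python3 -c "
from h import *
go(538.5,-290,120,84)
print(pan((544,-240.5)),pan((649.5,-50.5)),pan((476.5,-37)))"
```

```text
go [-3.000e-02  2.000e-02  7.155e+01] [-610.2 -590.9   85.5] t 0.2
[-490.2  -86. ] [-286.  -160.6] [-299.7   12.4]
```

Careful with the scale: shifts go in units of 20 mm and turns go in units of 5 degrees. That gives: -610 mm is -30.5, -591 mm is -29.55, 71.5 degrees is 14.3.

```bash
python3 shift.py '[{"r":[0, 0, 14.3], "pos":[-30.5, -29.55, 4.25], "finger_gap":36}, {"r":[0, 0, 14.3], "pos":[-30.5, -29.55, 4.25], "finger_gap":36}, {"r":[0, 0, 14.3], "pos":[-30.5, -29.55, 4.25], "finger_gap":36}, {"r":[0, 0, 14.3], "pos":[-30.5, -29.55, 4.25], "finger_gap":36}, {"r":[0, 0, 14.3], "pos":[-30.5, -29.55, 4.25], "finger_gap":36}, {"r":[0, 0, 14.3], "pos":[-30.5, -29.55, 4.25], "finger_gap":36}, {"r":[0, 0, 14.3], "pos":[-30.5, -29.55, 4.25], "finger_gap":36}, {"r":[0, 0, 14.3], "pos":[-30.5, -29.55, 4.25], "finger_gap":36}, {"r":[0, 0, 14.3], "pos":[-30.5, -29.55, 4.25], "finger_gap":36}, {"r":[0, 0, 14.3], "pos":[-30.5, -29.55, 4.25], "finger_gap":36}]'; python3 -c "
from h import *
go(538.5,-290,120,84)"
```

```text
time_s: 1.2
tool_pos: [409.9, 35.5, 155.7]
eef_rot: [[0.106, 0.994, 0.001], [0.994, -0.106, 0.0], [0.0, 0.001, -1.0]]
force: [0.5, 1.3, -0.8]
gripper_width: 36.0
gripper_force: 0.0
go [ 0.04 -0.01 -0.07] [-310.1  162.2   35.7] t 1.2
```

```bash
python3 shift.py '[{"pos":[-15.5, 8.1, 1.8], "finger_gap":36}, {"pos":[-15.5, 8.1, 1.8], "finger_gap":36}, {"pos":[-15.5, 8.1, 1.8], "finger_gap":36}, {"pos":[-15.5, 8.1, 1.8], "finger_gap":36}, {"pos":[-15.5, 8.1, 1.8], "finger_gap":36}, {"pos":[-15.5, 8.1, 1.8], "finger_gap":36}, {"pos":[-15.5, 8.1, 1.8], "finger_gap":36}, {"pos":[-15.5, 8.1, 1.8], "finger_gap":36}, {"pos":[-15.5, 8.1, 1.8], "finger_gap":36}, {"pos":[-15.5, 8.1, 1.8], "finger_gap":36}]'; python3 -c "
from h import *
go(538.5,-290,5.5,84)"
```

```text
time_s: 2.2
tool_pos: [538.4, -286.6, 119.7]
eef_rot: [[0.103, 0.995, -0.0], [0.995, -0.103, 0.0], [0.0, -0.0, -1.0]]
force: [0.4, 0.8, -0.3]
gripper_width: 35.9
gripper_force: 0.0
go [-0.01 -0.01  0.08] [ -3.4   0.5 114.2] t 2.2
```

In the tool's units: -4 mm is -0.2, 114 mm is 5.7.

```bash
python3 shift.py '[{"pos":[-0.2, 0, 2], "finger_gap":36}, {"pos":[-0.2, 0, 4], "finger_gap":36}, {"pos":[-0.2, 0, 5], "finger_gap":36}, {"pos":[-0.2, 0, 5.5], "finger_gap":36}, {"pos":[-0.2, 0, 5.7], "finger_gap":36}, {"pos":[-0.2, 0, 5.7], "finger_gap":36}]'; python3 -c "
from h import *
s=read_state();R=np.array(s['eef_rot'])
go(538.5,-290,5.5,84)
d=camrig.snapshot('top');cv2.imwrite('pics/a.png',cv2.resize(d['color'][100:340,60:450,::-1],None,fx=2,fy=2))"
```

```text
time_s: 2.8
tool_pos: [538.6, -291.3, 6.6]
eef_rot: [[0.103, 0.995, 0.001], [0.995, -0.103, -0.001], [-0.001, 0.001, -1.0]]
force: [0.3, -0.9, 0.2]
gripper_width: 35.8
gripper_force: 0.0
go [0.06 0.03 0.08] [ 1.2 -0.3  1.1] t 2.8
```

View pics/a.png

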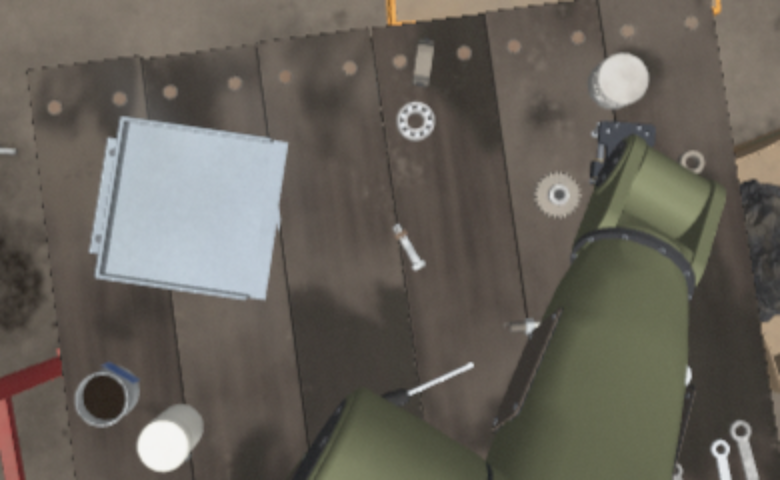

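The gear sits just ahead of the fingers at (559,194), with nothing disturbed. Pushing.

In the tool's units: 10 mm is 0.5, 5 mm is 0.25.

```bash
python3 shift.py '[{"pos":[0.25, 0, 0.05], "finger_gap":36}, {"pos":[0.5, 0, 0.05], "finger_gap":36}, {"pos":[0.8, 0, 0.05], "finger_gap":36}, {"pos":[1.3, 0, 0.05], "finger_gap":36}, {"pos":[1.9, 0, 0.05], "finger_gap":36}, {"pos":[2.5, 0, 0.05], "finger_gap":36}, {"pos":[3.1, 0, 0.05], "finger_gap":36}, {"pos":[3.7, 0, 0.05], "finger_gap":36}, {"pos":[4.3, 0, 0.05], "finger_gap":36}, {"pos":[4.9, 0, 0.05], "finger_gap":36}]'; python3 -c "
from h import *
go(538.5,-190,5.5,84)
d=camrig.snapshot('top');cv2.imwrite('pics/b.png',cv2.resize(d['color'][100:340,60:450,::-1],None,fx=2,fy=2))"
```

```text
time_s: 3.85
tool_pos: [548.5, -193.0, 4.7]
eef_rot: [[0.104, 0.995, 0.0], [0.995, -0.104, -0.0], [-0.0, 0.0, -1.0]]
force: [0.1, -2.7, 2.6]
gripper_width: 36.1
gripper_force: 1.6
go [0.01 0.01 0.05] [  2.  -10.2  -0.8] t 3.85
```

View pics/b.png

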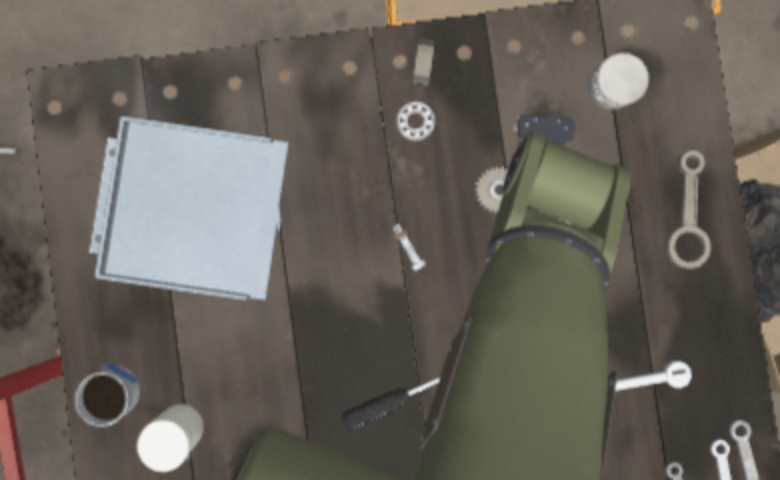

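The gear is cradled at (492,190) and moving straight toward the pan; the bearing (416,121) and bolt (408,247) are clear of its path.

```bash
python3 shift.py '[{"pos":[0.6, 0, -0.05], "finger_gap":36}, {"pos":[1.25, 0, -0.05], "finger_gap":36}, {"pos":[1.9, 0, -0.05], "finger_gap":36}, {"pos":[2.55, 0, -0.05], "finger_gap":36}, {"pos":[3.2, 0, -0.05], "finger_gap":36}, {"pos":[3.85, 0, -0.05], "finger_gap":36}, {"pos":[4.5, 0, -0.05], "finger_gap":36}, {"pos":[5.15, 0, -0.05], "finger_gap":36}, {"pos":[5.8, 0, -0.05], "finger_gap":36}, {"pos":[6.45, 0, -0.05], "finger_gap":36}]' | grep -v eef; python3 shift.py '[{"pos":[0.65, 0, 0], "finger_gap":36}, {"pos":[1.3, 0, 0], "finger_gap":36}, {"pos":[1.95, 0, 0], "finger_gap":36}, {"pos":[2.6, 0, 0], "finger_gap":36}, {"pos":[3.25, 0, 0], "finger_gap":36}, {"pos":[3.9, 0, 0], "finger_gap":36}, {"pos":[4.55, 0, 0], "finger_gap":36}, {"pos":[5.2, 0, -0.05], "finger_gap":36}, {"pos":[5.85, 0, -0.1], "finger_gap":36}, {"pos":[6.5, 0, -0.1], "finger_gap":36}]' | grep -v eef; python3 shift.py '[{"pos":[0.6, 0, 0], "finger_gap":36}, {"pos":[1.2, 0, 0], "finger_gap":36}, {"pos":[1.8, 0, 0], "finger_gap":36}, {"pos":[2.4, 0, 0], "finger_gap":36}, {"pos":[3, 0, 0], "finger_gap":36}, {"pos":[3.6, 0, 0], "finger_gap":36}, {"pos":[4.2, 0, 0], "finger_gap":36}, {"pos":[4.8, 0, 0], "finger_gap":36}, {"pos":[5.4, 0, 0], "finger_gap":36}, {"pos":[5.9, 0, 0], "finger_gap":36}]' | grep -v eef
python3 -c "
from h import *
s=read_state();print(pan(s['tool_pos']))
d=camrig.snapshot('top');cv2.imwrite('pics/c.png',cv2.resize(d['color'][100:340,60:450,::-1],None,fx=2,fy=2))"
```

```text
time_s: 4.9
tool_pos: [561.8, -64.6, 5.7]
force: [-0.1, -0.1, -0.1]
gripper_width: 36.2
gripper_force: 0.6
time_s: 5.9
tool_pos: [575.4, 64.7, 7.8]
force: [0.6, -1.1, -0.2]
gripper_width: 35.8
gripper_force: 0.8
time_s: 6.9
tool_pos: [587.5, 182.1, 7.6]
force: [0.5, -2.8, 1.9]
gripper_width: 35.7
gripper_force: 1.5
[-65.9 -63. ]
```

View pics/c.png

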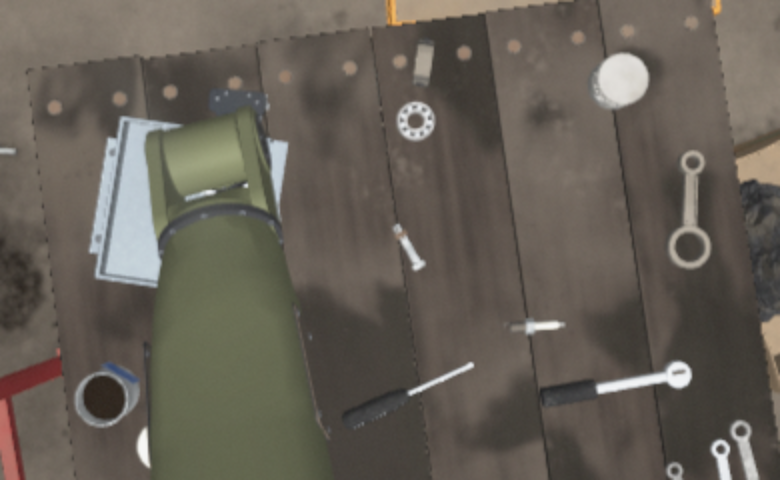

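The arm hides the gear, but the contact force continues and it should be near pan (-31,-62); bearing and bolt are unmoved. Push on, then back off and lift.

In the tool's units: 88 mm is 4.4, 81 mm is 4.05.

```bash
python3 shift.py '[{"pos":[0.55, 0, 0], "finger_gap":36}, {"pos":[1.1, 0, 0], "finger_gap":36}, {"pos":[1.65, 0, 0], "finger_gap":36}, {"pos":[2.2, 0, 0], "finger_gap":36}, {"pos":[2.7, 0, 0], "finger_gap":36}, {"pos":[3.2, 0, 0], "finger_gap":36}, {"pos":[3.7, 0, 0], "finger_gap":36}, {"pos":[4.05, 0, 0], "finger_gap":36}, {"pos":[4.3, 0, 0], "finger_gap":36}, {"pos":[4.4, 0, 0], "finger_gap":36}]' | grep -v eef; python3 shift.py '[{"pos":[-0.5, 0, 0], "finger_gap":36}, {"pos":[-1, 0, -0.5], "finger_gap":36}, {"pos":[-1.5, 0, -2.5], "finger_gap":36}, {"pos":[-3.5, 0, -4.75], "finger_gap":36}, {"pos":[-5.5, 0, -4.75], "finger_gap":28}, {"pos":[-7.5, 0, -4.75], "finger_gap":24}, {"pos":[-10, 0, -4.75], "finger_gap":20}, {"pos":[-12, 0, -4.75], "finger_gap":20}, {"pos":[-12, 0, -4.75], "finger_gap":20}]'
python3 -c "
from h import *
b=np.array([649.5,-50.5]);u=np.array([-.33,.944]);p=b-46*u;print(p,np.degrees(np.arctan2(u[1],u[0])))
go(*p,100,109.3)
"
```

```text
time_s: 7.95
tool_pos: [596.6, 268.9, 7.6]
force: [-0.4, -2.0, -0.8]
gripper_width: 35.9
gripper_force: 0.9
time_s: 8.85
tool_pos: [571.1, 24.8, 103.7]
eef_rot: [[0.109, 0.994, 0.001], [0.994, -0.109, -0.0], [-0.0, 0.001, -1.0]]
force: [-0.6, 1.2, -0.5]
gripper_width: 20.2
gripper_force: 0.0
[664.68  -93.924] 109.26841496792272
go [  0.05   0.03 -25.55] [-107.8  106.     3.9] t 8.85
```

In the tool's units: -108 mm is -5.4, 106 mm is 5.3, -25.5 degrees is -5.1.

```bash
python3 shift.py '[{"r":[0, 0, -5.1], "pos":[-5.4, 5.3, 0.2], "finger_gap":20}, {"r":[0, 0, -5.1], "pos":[-5.4, 5.3, 0.2], "finger_gap":20}, {"r":[0, 0, -5.1], "pos":[-5.4, 5.3, 0.2], "finger_gap":20}, {"r":[0, 0, -5.1], "pos":[-5.4, 5.3, 0.2], "finger_gap":20}, {"r":[0, 0, -5.1], "pos":[-5.4, 5.3, 0.2], "finger_gap":20}, {"r":[0, 0, -5.1], "pos":[-5.4, 5.3, 0.2], "finger_gap":20}, {"r":[0, 0, -5.1], "pos":[-5.4, 5.3, 0.2], "finger_gap":20}]'|grep -v eef
python3 -c "
from h import *
go(664.7,-94,5,109.3)
d=camrig.snapshot('top');a=cv2.resize(d['color'][100:340,60:450,::-1],None,fx=2,fy=2)
cv2.imwrite('pics/d.png',a)"
```

```text
time_s: 9.55
tool_pos: [665.6, -87.5, 99.4]
force: [-0.9, 0.3, -0.0]
gripper_width: 19.9
gripper_force: 0.0
go [0.03 0.01 0.26] [-5.9 -3.1 94.4] t 9.55
```

View pics/d.png

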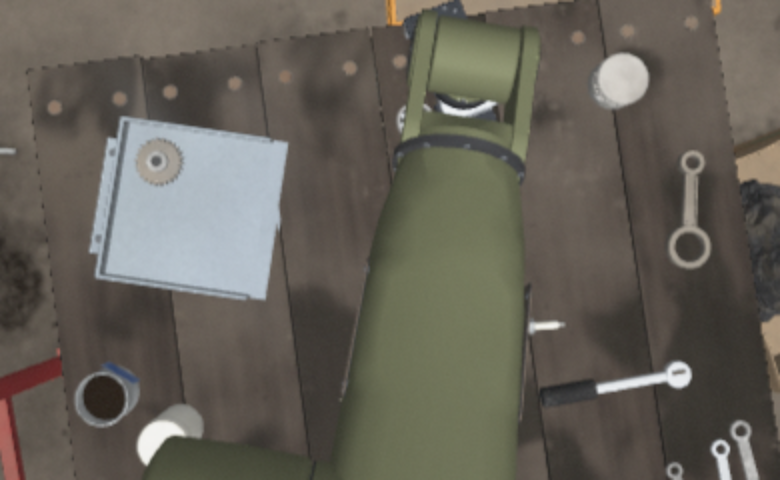

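The gear lies flat at the back of the pan at (159,161). The gripper is over the spot behind the bearing, so I'll lower it.

```bash
python3 shift.py '[{"pos":[-0.1, 0, 2], "finger_gap":20}, {"pos":[-0.1, 0, 3.5], "finger_gap":20}, {"pos":[-0.1, 0, 4.3], "finger_gap":20}, {"pos":[-0.1, 0, 4.65], "finger_gap":20}, {"pos":[-0.1, 0, 4.7], "finger_gap":20}, {"pos":[-0.1, 0, 4.7], "finger_gap":20}]'
python3 -c "
from h import *
go(664.7,-94,5,109.3)"
```

```text
time_s: 10.2
tool_pos: [667.3, -90.5, 6.1]
eef_rot: [[-0.335, 0.942, 0.002], [0.942, 0.335, -0.0], [-0.001, 0.002, -1.0]]
force: [0.3, 0.7, 0.4]
gripper_width: 19.8
gripper_force: 0.0
go [0.09 0.05 0.25] [-2.4 -3.6  1.1] t 10.2
```

In the tool's units: 16 mm is 0.8, 10 mm is 0.5.

```bash
python3 shift.py '[{"pos":[0, -0.2, 0.05], "finger_gap":20}, {"pos":[0.25, -0.2, 0.05], "finger_gap":20}, {"pos":[0.5, -0.2, 0.05], "finger_gap":20}, {"pos":[0.8, -0.2, 0.05], "finger_gap":20}, {"pos":[1.2, -0.2, 0.05], "finger_gap":20}, {"pos":[1.7, -0.2, 0.05], "finger_gap":20}, {"pos":[2.3, -0.2, 0.05], "finger_gap":20}, {"pos":[2.9, -0.2, 0.05], "finger_gap":20}, {"pos":[3.5, -0.2, 0.05], "finger_gap":20}, {"pos":[4.1, -0.2, 0.05], "finger_gap":20}]'|grep -v eef
python3 -c "
from h import *
s=read_state();print(pan(s['tool_pos']))
d=camrig.snapshot('top');a=cv2.resize(d['color'][100:340,60:450,::-1],None,fx=2,fy=2)
d=camrig.snapshot('side');b=cv2.resize(d['color'][100:300,100:460,::-1],None,fx=2,fy=2)
cv2.imwrite('pics/e.png',np.vstack([cv2.resize(a[:,:500],(500,480))[:200],b[:,120:620]]))"
```

```text
time_s: 11.2
tool_pos: [635.0, -13.5, 3.7]
force: [0.9, -1.8, 0.9]
gripper_width: 20.0
gripper_force: 0.8
[-251.7 -140.5]
```

View pics/e.png

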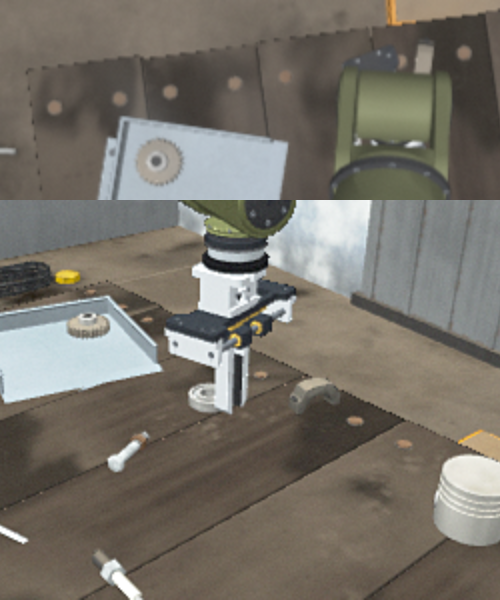

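The gear is in the pan, the bearing is cradled ahead of the fingers at (205,397), and the cap and bolt are untouched. Continue at the same heading.

In the tool's units: 72 mm is 3.6, 60 mm is 3.

```bash
python3 shift.py '[{"pos":[0.6, 0, -0.05], "finger_gap":20}, {"pos":[1.2, 0, -0.05], "finger_gap":20}, {"pos":[1.8, 0, -0.05], "finger_gap":20}, {"pos":[2.4, 0, -0.05], "finger_gap":20}, {"pos":[3, 0, -0.1], "finger_gap":20}, {"pos":[3.6, 0, -0.1], "finger_gap":20}, {"pos":[4.2, 0, -0.1], "finger_gap":20}, {"pos":[4.8, 0, -0.15], "finger_gap":20}, {"pos":[5.4, 0, -0.15], "finger_gap":20}, {"pos":[6, 0, -0.2], "finger_gap":20}]' | grep -v eef; python3 shift.py '[{"pos":[0.6, 0, 0], "finger_gap":20}, {"pos":[1.2, 0, 0], "finger_gap":20}, {"pos":[1.8, 0, 0], "finger_gap":20}, {"pos":[2.4, 0, 0], "finger_gap":20}, {"pos":[3, 0, 0], "finger_gap":20}, {"pos":[3.6, 0, 0], "finger_gap":20}, {"pos":[4.2, 0, 0], "finger_gap":20}, {"pos":[4.8, 0, 0], "finger_gap":20}, {"pos":[5.4, 0, 0], "finger_gap":20}, {"pos":[5.9, 0, 0], "finger_gap":20}]' | grep -v eef
python3 -c "
from h import *
s=read_state();print(pan(s['tool_pos']))"
```

```text
time_s: 12.3
tool_pos: [594.8, 99.4, 7.6]
force: [0.1, -1.2, -0.4]
gripper_width: 20.1
gripper_force: 0.3
time_s: 13.3
tool_pos: [555.4, 210.7, 7.6]
force: [0.2, -0.4, 1.0]
gripper_width: 20.2
gripper_force: 0.6
[-42.7 -26.8]
```

In the tool's units: 11 mm is 0.55, 85 mm is 4.25.

```bash
python3 shift.py '[{"pos":[0.55, 0, 0], "finger_gap":20}, {"pos":[1.1, 0, 0], "finger_gap":20}, {"pos":[1.65, 0, 0], "finger_gap":20}, {"pos":[2.2, 0, 0], "finger_gap":20}, {"pos":[2.7, 0, 0], "finger_gap":20}, {"pos":[3.2, 0, 0], "finger_gap":20}, {"pos":[3.65, 0, 0], "finger_gap":20}, {"pos":[3.95, 0, 0], "finger_gap":20}, {"pos":[4.15, 0, 0], "finger_gap":20}, {"pos":[4.25, 0, 0], "finger_gap":20}]' | grep -v eef; python3 shift.py '[{"pos":[-0.5, 0, 0], "finger_gap":20}, {"pos":[-1, 0, -0.5], "finger_gap":20}, {"pos":[-1.5, 0, -2.5], "finger_gap":20}, {"pos":[-3.5, 0, -4.75], "finger_gap":20}, {"pos":[-6, 0, -4.75], "finger_gap":28}, {"pos":[-8.5, 0, -4.75], "finger_gap":36}, {"pos":[-11, 0, -4.75], "finger_gap":36}, {"pos":[-13.5, 0, -4.75], "finger_gap":36}, {"pos":[-13.5, 0, -4.75], "finger_gap":36}]'
python3 -c "
from h import *
a=np.radians(112);u=np.array([np.cos(a),np.sin(a)]);p=np.array([476.5,-37])-32*u;print(p)
go(*p,100,112)
"
```

```text
time_s: 14.3
tool_pos: [527.2, 290.0, 7.7]
force: [0.6, -1.3, 1.2]
gripper_width: 20.1
gripper_force: 0.6
time_s: 15.2
tool_pos: [618.7, 29.3, 103.4]
eef_rot: [[-0.329, 0.944, 0.001], [0.944, 0.329, -0.001], [-0.001, 0.001, -1.0]]
force: [0.0, 0.6, -0.4]
gripper_width: 35.8
gripper_force: 0.0
[488.48741099 -66.66988335]
go [ 0.04  0.05 -2.77] [ -47.7 -154.6    3.3] t 15.2
```

```bash
python3 shift.py '[{"r":[0, 0, -0.56], "pos":[-2.4, -7.75, 0.15], "finger_gap":36}, {"r":[0, 0, -0.56], "pos":[-2.4, -7.75, 0.15], "finger_gap":36}, {"r":[0, 0, -0.56], "pos":[-2.4, -7.75, 0.15], "finger_gap":36}, {"r":[0, 0, -0.56], "pos":[-2.4, -7.75, 0.15], "finger_gap":36}, {"r":[0, 0, -0.56], "pos":[-2.4, -7.75, 0.15], "finger_gap":36}, {"r":[0, 0, -0.56], "pos":[-2.4, -7.75, 0.15], "finger_gap":36}]'|grep -v eef
python3 -c "
from h import *
go(488.5,-66.7,6,112)
d=camrig.snapshot('top')['color'][100:340,60:450,::-1];e=camrig.snapshot('side')['color'][100:300,60:450,::-1]
cv2.imwrite('pics/f.png',cv2.resize(np.vstack([d[:160],e]),None,fx=1.65,fy=1.65))"
```

```text
time_s: 15.8
tool_pos: [488.6, -61.6, 100.3]
force: [0.3, 0.4, 0.3]
gripper_width: 36.3
gripper_force: 0.0
go [0.07 0.03 0.33] [-4.6 -2.1 94.3] t 15.8
```

View pics/f.png

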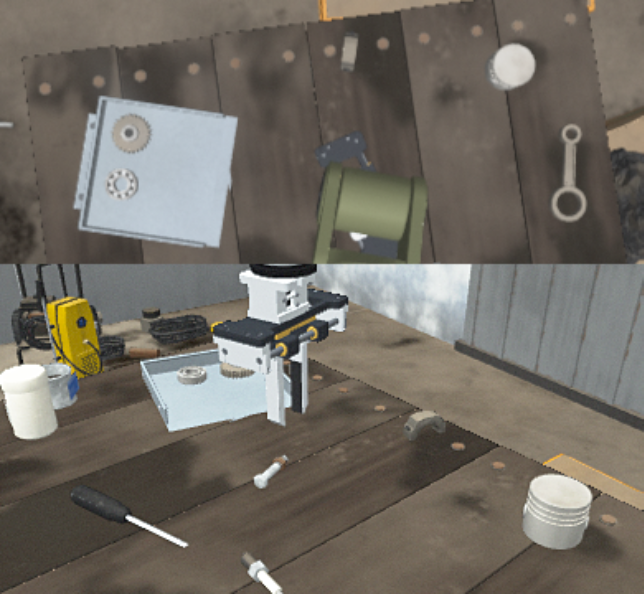

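The gear (131,133) and bearing (122,184) lie flat in the pan, and the bolt is undisturbed below the gripper. I'll descend behind the bolt.

```bash
python3 shift.py '[{"pos":[-0.1, -0.05, 2], "finger_gap":36}, {"pos":[-0.1, -0.05, 3.5], "finger_gap":36}, {"pos":[-0.1, -0.05, 4.3], "finger_gap":36}, {"pos":[-0.1, -0.05, 4.65], "finger_gap":36}, {"pos":[-0.1, -0.05, 4.7], "finger_gap":36}, {"pos":[-0.1, -0.05, 4.7], "finger_gap":36}]'|grep -v eef
python3 - <<'E'
from h import *
s=read_state();R=np.array(s['eef_rot']);p=s['tool_pos'];print(np.degrees(np.arctan2(R[1,0],R[0,0])))
go(488.5,-66.7,5,112)
# plan: contact, straight 25, then arc to 77 deg
y0=112;c=np.array([476.5,-37.]);k=17.
def T(c,y): a=np.radians(y);return c-k*np.array([np.cos(a),np.sin(a)])
c=c.copy();rows=[]
for i in range(22):
    y=112 if i<4 else max(77,112-2.2*(i-3))
    st=[5,5,6,8][i] if i<4 else 11
    a=np.radians(y); c=c+st*np.array([np.cos(a),np.sin(a)]) if i>1 else c-(10 if i==0 else -0)*0*c
    t=T(c,y); d=R.T@np.array([t[0]-p[0],t[1]-p[1],0]); rows.append((round(112-y,1),*np.round(d[:2],1),*pan(c)))
for r in rows: print(*r)
E
```

```text
time_s: 16.5
tool_pos: [488.1, -63.8, 6.2]
force: [-0.2, -1.0, 0.6]
gripper_width: 36.2
gripper_force: 0.0
112.3728213242809
go [0.04 0.02 0.37] [-2.8 -0.8  1.2] t 16.5
0 12.2 -0.7 -299.7 12.4
0 12.2 -0.7 -299.7 12.4
0 18.2 -0.6 -294.5 15.5
0 26.2 -0.6 -287.7 19.6
2.2 37.2 -0.7 -278.0 24.9
4.4 48.2 -0.5 -268.2 29.9
6.6 59.2 0.2 -258.2 34.4
8.8 70.1 1.3 -248.0 38.5
11.0 81.0 2.9 -237.6 42.3
13.2 91.9 4.8 -227.2 45.7
15.4 102.6 7.2 -216.6 48.6
17.6 113.3 9.9 -205.9 51.2
19.8 123.8 13.1 -195.1 53.3
22.0 134.2 16.7 -184.2 55.0
24.2 144.5 20.7 -173.3 56.3
26.4 154.6 25.0 -162.3 57.2
28.6 164.5 29.8 -151.3 57.6
30.8 174.3 34.9 -140.3 57.7
33.0 183.8 40.4 -129.3 57.3
35 193.1 46.3 -118.3 56.5
35 202.1 52.6 -107.4 55.7
35 211.0 59.0 -96.4 55.0
```

In the tool's units: 70 mm is 3.5, 91.5 mm is 4.575, 15 degrees is 3.

```bash
python3 shift.py '[{"pos":[0.3, -0.035, 0.05], "finger_gap":36}, {"pos":[0.6, -0.035, 0.05], "finger_gap":36}, {"pos":[0.9, -0.035, 0.05], "finger_gap":36}, {"pos":[1.3, -0.035, 0.05], "finger_gap":36}, {"r":[0, 0, 0.5], "pos":[1.85, -0.035, 0.025], "finger_gap":36}, {"r":[0, 0, 1], "pos":[2.4, -0.025, 0], "finger_gap":36}, {"r":[0, 0, 1.5], "pos":[2.95, 0.015, 0], "finger_gap":36}, {"r":[0, 0, 2], "pos":[3.5, 0.08, 0], "finger_gap":36}, {"r":[0, 0, 2.5], "pos":[4.05, 0.165, 0], "finger_gap":36}, {"r":[0, 0, 3], "pos":[4.575, 0.275, 0], "finger_gap":36}]'|grep -v eef
python3 - <<'E'
from h import *
s=read_state();print(pan(s['tool_pos']))
d=camrig.snapshot('top')['color'][100:340,60:450,::-1];e=camrig.snapshot('side')['color'][100:300,60:450,::-1]
np.save('pics/side.npy',e);np.save('pics/top.npy',d)
# non-visual check: bright pixel blob of bolt in side view near expected spot
D=camrig.snapshot('side');C=D['color'].astype(int)
R=np.array(s['eef_rot']);b=np.array(s['tool_pos'])+17*R[:,0]
for off in (-28,0,20,28):
    q=P(D)@np.r_[b[:2]+off*R[:2,1],12,1];q=q[:2]/q[2];u,v=q.astype(int);print(off,q.round(),C[v-1:v+2,u-1:u+2].mean((0,1)).round())
E
```

```text
time_s: 17.5
tool_pos: [457.4, 23.6, 5.8]
force: [0.7, -0.4, -0.7]
gripper_width: 35.8
gripper_force: 0.1
[-242.8   40.7]
-28 [189. 217.] [210. 218. 219.]
0 [199. 213.] [188. 195. 196.]
20 [207. 210.] [205. 200. 192.]
28 [209. 209.] [95. 81. 71.]
```

Run:
```python
from h import *
e=np.load('pics/side.npy').astype(int).mean(2)[100:130,105:165]
for r in e: print(''.join(' .:-=+*#%@'[min(9,int(x/26))] for x in r))
```

```text
%@#**=--------=-=----::-*@%%@***#=---------:...=##**-:------
=----------=--=---::----=@%%@**##=---------:...:**#*--------
---------=--------------=@%%@***#+---------:...:###%=-------
----=--=-=-=--:-=---=---:@%%@#**#+---------:...:####--------
----=-----::-=----------:@@%%#**#=---------::.. ####--------
--=--=--:-----=----------%@%%#*##+---------:..: %###--------
-----:::---------=-------#@%%%**#+--------+-... %#*#--------
=-:.:::::----------------*@%%%#*#*-----:--++:.. %#*#--------
:::::::::::-------------:*@%%@#*##-----=+-==:.. ####=-------
::::::::::----:----------+@%%@#**#-:-=*@@%%=....*###=---::-:
:::::::::::::-:----------+@%%@***#--*@@@@@@=:...*###=--:::--
:::::::::::::::----------=@%%@***#=@@@@@@*+=....*#*#=:::----
::::::::::::::::---------=%%%@*****@@%%%#*=-:.:.=###=-------
::::::::::::::::--------=#%%%@*****%%**++=:-:...=##+--------
::::::::::::::::------=#@@@%%%#***#*+==-----::..=#*---------
::::::::::::::::------=%%@%%%%%**#++=---------:.+#=--------:
:::::::::::::::--------#%%%%%%%**#=------------:*+----------
:::.::::::::::---------*#%%%%%%**#=-------------------------
:::::::::::::----------=#%%#%@@**#+-------------------------
::::::::::--------------*#%+*%@#*#*-------------------------
::::::::::::------------=#%*=:%#*##=------------------------
::::::::::::--------------------*##--=----------------------
::::::::::::---------------------=#-------------------------
:::::::::::-------------------------==----------------------
::::::::::--------------------------------------------------
::::::::::::------------------------------------------------
::::::::::--------------------------------------------=----:
::::::::::---------------------:-------------------=----::=-
::::::::::----------------::::-:------=--------=--=---::::::
::::::::::::------------:::::::-------------=-=-----.:::::--
```

In the brightness map the bolt lies across both fingertips, head at the left finger and nut end at the right. I'll plan the rest of the arc.

Run:
```python
from h import *
s=read_state();R=np.array(s['eef_rot']);p=s['tool_pos'];y0=np.degrees(np.arctan2(R[1,0],R[0,0]));k=17
U=lambda y:np.array([np.cos(np.radians(y)),np.sin(np.radians(y))])
c=p[:2]+k*U(y0);print(y0,pan(c))
for i in range(1,11):
    y=y0-2.5*i; c=c+11*U(y);d=R.T@np.r_[c-k*U(y)-p[:2],0];print(2.5*i,d[:2].round(1),pan(c))
```

```text
97.46741508326585 [-226.8   45.3]
2.5 [11.  -0.3] [-216.1   48. ]
5.0 [22. -0.] [-205.3   50.1]
7.5 [33.   0.7] [-194.4   51.8]
10.0 [43.9  1.8] [-183.5   53.1]
12.5 [54.8  3.5] [-172.5   53.8]
15.0 [65.6  5.6] [-161.5   54.1]
17.5 [76.3  8.2] [-150.5   53.9]
20.0 [86.9 11.3] [-139.5   53.2]
22.5 [97.3 14.8] [-128.6   52.1]
25.0 [107.6  18.8] [-117.7   50.4]
```

```bash
python3 shift.py '[{"r":[0, 0, 0.5], "pos":[0.55, -0.015, 0], "finger_gap":36}, {"r":[0, 0, 1], "pos":[1.1, 0, 0], "finger_gap":36}, {"r":[0, 0, 1.5], "pos":[1.65, 0.035, 0], "finger_gap":36}, {"r":[0, 0, 2], "pos":[2.2, 0.09, 0], "finger_gap":36}, {"r":[0, 0, 2.5], "pos":[2.75, 0.175, 0], "finger_gap":36}, {"r":[0, 0, 3], "pos":[3.275, 0.28, 0], "finger_gap":36}, {"r":[0, 0, 3.5], "pos":[3.815, 0.41, 0], "finger_gap":36}, {"r":[0, 0, 4], "pos":[4.35, 0.565, -0.05], "finger_gap":36}, {"r":[0, 0, 4.5], "pos":[4.865, 0.74, -0.05], "finger_gap":36}, {"r":[0, 0, 5], "pos":[5.38, 0.94, -0.1], "finger_gap":36}]'|grep -v eef
python3 - <<'E'
from h import *
s=read_state();R=np.array(s['eef_rot']);p=s['tool_pos'];print(pan(p),pan(p+17*R[:,0]))
D=camrig.snapshot('side');q=P(D)@np.r_[p+17*R[:,0],1];u,v=(q[:2]/q[2]).astype(int);print(u,v)
for r in D['color'].astype(int).mean(2)[v-20:v+16,u-35:u+35]: print(''.join(' .:-=+*#%@'[min(9,int(x/26))] for x in r))
E
```

```text
time_s: 18.65
tool_pos: [462.7, 131.9, 7.6]
force: [0.2, -1.2, -0.9]
gripper_width: 36.2
gripper_force: 0.1
[-135.    52.4] [-118.2   49.8]
184 194
=*+%%*%%%%%%%%%%%%%%%%%%###%=%%%%%%%%%%%%%#.+####%%%%%%%%%%%%%%%%%%%%%
=**+%#%%%%%%%%%%%%%%%%%%###%=%%%%%%%%%%%%%%:+###%%%%%%%%%%%%%%%%%%%%%%
:=*+%%*%%%%%%%%%%%%%%%%%###%-%%%%%%%%%%%%%%:+###%%%%%%%%%%%%%%%%%%%%%%
:=**+%%%%%%%%%%%%%%%%%%%###%=%%%%%%%%%%%%%%:=###%%%%%%%%%%%%%%%%%%%%%%
::=++#%*%%%%%%%%%%%%%%%%###%=%%%%%%%%%%%%%%-=###%%%%#%%%%%%%%%%%%%%%%%
::=**+%%%%%%%%%%%%%%%%%%###%=%%%%%%%%%%%%%%-=###%%%%%%%%%%%%%%%%%%%%%%
:::**+#%*%%%%%%%%%%%%%%%###%=#%%%%%%%%%%%%%+:#%##*%%%%%%%%%%%%%%%%%%%%
:::=*++%%%%%%%%%%%%%%%%%%##%+*%%%%%%%%%%%%%+:#%###%%%%%%%%%%%%%%%%%%%%
----**+#%#%%%%%%%%%%%%%%###%*=%%%%%%%%%%%%%+.%###*%%%%%%%%%%%%%%%%%%%%
----=*++%%%%%%%%%%%%%%%%%###%=%%%%%%%%%%%%%+.#####%%%%%%%%%%%%%%%%%%%%
-----*++#%#%%%%%%%%%%%%%%###%=%%%%%%%%%%%%%#.#####%%%%%%%%%%%%%%%%%%%%
--=--=+*+%%+%%%%%%%%%%%%%###%-%%%%%%%%%%%%%#.#####%%%%%%%%%%%%%%%%%%%%
------+@*%@#%%%%%%%%%%%%%##%%=%%%%%%%%%%%%%@:+####%%%%%%%%%%%%%%%%%%%%
--=-=-=#++@#*%%%%%%%%%%%%###%
[... 903 characters left out ...]
---:%%%%@#**=------=**------::-------------------------------
==-=--------:++*=-------------=----:----------------------------------
----------------------=---==----------------------------------:-------
--------------------=--=---=--:-----=---------------------------------
---------------=-=----=---::-=----------------------------------------
--------=---------------::--------------------------------------------
---------------------::::---------------------------------------------
------------------:.::::::--------------------------------------------
---------------::::::::::::-------------------------------------------
-------=-=---:::::::::::::--:-----------------------------------------
```

Shaft still across the fingers and now at the lip. Push on about 95 mm, then back off and lift clear.

```bash
python3 shift.py '[{"pos":[0.5, 0, -0.05], "finger_gap":36}, {"pos":[1, 0, -0.05], "finger_gap":36}, {"pos":[1.5, 0, -0.05], "finger_gap":36}, {"pos":[2.05, 0, -0.05], "finger_gap":36}, {"pos":[2.6, 0, -0.05], "finger_gap":36}, {"pos":[3.15, 0, -0.05], "finger_gap":36}, {"pos":[3.7, 0, -0.05], "finger_gap":36}, {"pos":[4.25, 0, -0.05], "finger_gap":36}, {"pos":[4.7, 0, -0.05], "finger_gap":36}, {"pos":[5, 0, -0.05], "finger_gap":36}]'|grep -v eef;  python3 shift.py '[{"pos":[-0.25, 0, 0], "finger_gap":36}, {"pos":[-0.75, 0, 0], "finger_gap":36}, {"pos":[-1.25, 0, -1], "finger_gap":36}, {"pos":[-2, 0, -3], "finger_gap":36}, {"pos":[-4, 0, -5], "finger_gap":36}, {"pos":[-6.5, 0, -6], "finger_gap":36}, {"pos":[-9, 0, -6], "finger_gap":36}, {"pos":[-11.5, 0, -6], "finger_gap":36}, {"pos":[-14, 0, -6], "finger_gap":36}, {"pos":[-14, 0, -6], "finger_gap":36}]'|grep -v eef
python3 - <<'E'
from h import *
d=camrig.snapshot('top')['color'][120:280,80:320,::-1];e=camrig.snapshot('side')['color'][130:230,130:370,::-1]
cv2.imwrite('pics/g.png',cv2.resize(np.vstack([d,e]),None,fx=2.3,fy=2.3,interpolation=cv2.INTER_CUBIC))
E
```

```text
time_s: 19.7
tool_pos: [493.2, 228.0, 8.6]
force: [-0.6, -0.2, 0.3]
gripper_width: 36.1
gripper_force: 0.3
time_s: 20.7
tool_pos: [406.0, -43.5, 128.7]
force: [-0.6, -0.2, 0.6]
gripper_width: 35.8
gripper_force: 0.0
```

View pics/g.png

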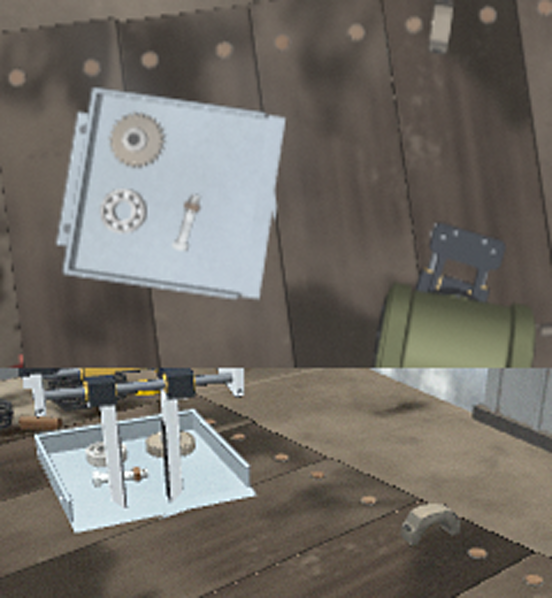

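All three parts rest well inside the pan: gear at (133,138), bearing at (124,209), bolt at (188,222). The gear and bearing are flat, and the gripper is up and clear.

```bash
python3 -c "
from workcell import manip, camrig, workorder, read_state
print(workorder.job_done())"
```

```text
the job is handed in; nothing more can be done
None
```

The gear, ball bearing and bolt were swept into the pan, with gear and bearing lying flat behind the lip in the last picture; the piston, cap and plug were never touched, and the job was handed in at about 21 s (no verdict was returned).

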